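# Draw a tray out from under a filling bridge with a hook

### The job

Pick up the draw hook, reach its tip under the overhanging deck of the steel stand, feel gently for the pull ring on the front of the tray (nobody knows where along the front it is clamped), catch it and pull the tray out with the hook until both overcaps in it stand out from under the deck. Then unhook and lay the hook flat on the table again, clear of the stand and tray. Do not lean on the ring or stand with the hook, keep the hand off them, and leave the overcaps and bottles standing.

Things in the scene. Friction and masses are not known exactly. Their poses are not given: they have to be found in the camera images.
- stand: Fixed grey-painted steel bridge stand, 120 deep (x) x 260 wide (y) x 93 mm high, open at the front (-x, towards the robot). Origin on the table at mid-width; x to its back, y left, z up. The tray slides under its deck; cheeks have inside faces at y +-122 mm. Neither stand, tray nor ring may get more than about 12 N from the hook. Stand mm below are in this frame.
- deck_edge (a point): Middle of the deck's front edge, at stand x -75, y 0, z 93 mm (its top). The deck's underside is at z 85 mm; a downturned lip along the front edge reaches down to z 81 mm. Below it the front is open.
- ring_line (a point): On the tray, moving with it: middle of the line (along the stand's y) on which the pull ring's centre lies; tray shut: stand x -46, y 0, z 45 mm. The ring itself is in no reading: clamped anywhere from 50 mm right to 50 mm left of this point, not moved by a gentle touch. Upright eye of 6 mm wire, 26 mm inside, 38 outside, its hole looking sideways (axis along y).
- tray (a joint): How far the tray is drawn out, along the stand's -x: 0 shut (as at the start), stop at 0.120 m. It slides against about 4 N of friction and stays where it is left. The two overcaps are wholly out from under the deck at 0.090.
- tray_front (a point): Middle of the tray front's upper edge; tray shut: stand x -20, y 0, z 42 mm. Aluminium tray 58 deep (x) x 220 wide x 32 mm high (z 10 to 42 mm), inner floor at z 14 mm. A thin rail runs along its front and the ring sits on it with a clamp block 14 mm wide that stands 13 mm out from the front.
- draw_hook: Loose hook, about 0.2 kg, lying flat on the table left in front of the stand. Origin: middle of the underside of its grip block, a grey bar 60 long (x) x 18 wide (y) x 28 mm high; grasp it at its middle, across its width (most weight is there). From its +x end a straight 7 mm steel shank runs 14 mm above the underside to x 85 mm, then bends square to the left (+y).
- hook_tip (a point): Centre of the rounded end of the hook's tip, at x 85, y 19, z 14 mm in the draw_hook's frame. The tip is straight, 7 mm thick, along +y from the shank, ending at y 22.5 mm.
- cap_left: Overcap, plain cylinder 24 mm diameter x 36 mm, standing loose upright in the tray, near its front on the left. Origin under its centre.
- cap_right: The same overcap on the tray's right (-y).
- beaker: Beaker, 76 mm wide x 94 mm, standing loose on the deck. Origin under its centre.
- pump_bottle: Serum bottle with pump, 41 mm wide x 101 mm, standing loose on the deck. Origin under its centre.
- bottle_a: Serum bottle with tall cap, 41 mm wide x 114 mm, standing loose on the table to the left of the hook. Origin under its centre.
- bottle_b: The same bottle, standing loose on the table to the right of the stand.

How it is judged (in metres and radians):
On the way, in this order (a step that is already met when the one before it is completed fails the run):
1. the hook, lifted off the table, has its tip under the deck (x of hook_tip in the frame of stand above -0.065 m and y of hook_tip in the frame of stand between -0.12 and 0.12 m and height (world z) of hook_tip between 0.025 and 0.08 m), for 0.1 s.
2. the hook has pulled the tray more than halfway (value of joint tray above 0.05 m and contact force between draw_hook and stand above 0.5 N).
At the end, for the whole second after the job is handed in: The tray is drawn out at least 82 mm and at rest, both overcaps stand upright in it (tilt under 0.1 rad) with their centres at least 5 mm in front of the deck's edge, and the hook lies flat (within 8 mm of the table, tilt under 0.1 rad), still, touching neither stand nor tray (value of joint tray above 0.082 m and velocity of joint tray below 0.005 m/s and x of each of cap_left, cap_right in the frame of stand below -0.08 m and angle between each of cap_left, cap_right, draw_hook's own z axis and vertical below 0.1 rad and height (world z) of each of cap_left, cap_right above 0.008 m and height (world z) of draw_hook below 0.008 m and linear speed of draw_hook below 0.01 m/s and contact force between draw_hook and stand below 0.05 N).
It fails at once if the hook presses on the stand, tray or ring with more than 12 N (contact force between draw_hook and stand above 12 N).
It fails at once if the hand or arm touches the stand or tray (over 2 N) (contact force between any of the arm, the fingers and stand above 2 N).
It fails at once if an overcap tips (angle between any of cap_left, cap_right's own z axis and vertical above 0.4 rad).
It fails at once if a bottle or the beaker tips or is shifted more than 40 mm (angle between any of beaker, pump_bottle, bottle_a, bottle_b's own z axis and vertical above 0.4 rad or distance of any of beaker, pump_bottle, bottle_a, bottle_b from where it was at the start of the episode above 0.04 m).
It also fails if it takes over 64 s, if anything falls off the work surface, if the arm or the gripper's body presses on something with over 40 N, if the wrist force passes 120 N, or if a joint passes its speed limit or range.

### The arm

A 6-joint arm with a two-finger parallel gripper is mounted at the origin on the work surface; the furniture and walls round the work are solid. World frame = base frame: x ahead of the robot, y to its left, z up, the work surface at z = 0. Lengths are in m, angles in degrees, forces in N, time in s.
With the tool pointing down it reaches from about 0.375 to 0.9 m from the base axis. Payload 3.1 kg.
Tool frame: the origin (TCP) lies on the centre line of the jaws, within the pads' length; the fingertips stand 17 mm ahead of it and the grasp point (between the pads) lies 2 mm behind it; z points along the fingers, y is the line along which they close (so a half turn about z gives the same grasp; the last joint's range is limited). The gripper opens to 87 mm and grips with 3 to 60 N. Pads are 19 mm wide; open, the fingers measure 117 mm over their backs; the gripper's body (75 mm by 190 mm) begins 51 mm behind the grasp point.
Start: joints at [53.371, 30.224, 82.088, -0, 67.689, -10.227], TCP at [0.278, 0.56, 0.24] pointing down, gripper open.
Joint ranges: [-176.69, 176.69], [-43.24, 126.21], [12.49, 139.97], [-82, 262], [0, 151.66], [-163.58, 163.58]. Speed limits (degrees/s): [159.86, 159.86, 180, 180, 180, 180].

### API

Orientations are given as a 3x3 rotation matrix whose columns are the frame's x, y, z axes.
In Python, from rig import bot, imaging, finder gives the robot as it stands. The module is installed in compiled form; this text tells all that it offers.
- The arm moves only by the tool play_rows, never from a script. Its argument "motion" is a list that holds one entry, the list of rows, each a list of 6 numbers: the shift along the tool's x, y, z in a scale on which 1.0 is 300 mm, then the turn, a rotation vector about the tool's x, y, z in fractions of the full range, 1 being 90 degrees. In form: [[[dx, dy, dz, wx, wy, wz], ...]]. A call has 1 to 8 rows; each row is the pose to reach, as a shift and turn from the pose commanded when the call began, along the tool's axes at that moment; what a row does not reach only later rows make up. A row lasts 1/12 s, in which the tool goes at most 41.7 mm and 7.16 degrees, less where a joint would pass 70% of its speed; a pose out of reach is approached as far as the arm can. Shift and turn numbers lie between -1 and 1, and a call with a number outside is refused. A call with a gripper value outside its range is refused whole. "fingers" is the finger opening in m, from 0 to 0.087, set as the call begins (left out, the last holds). The fingers move at their own pace and stop on an object; the grip force is fixed at half the most. Time passes only in rows, so rows that repeat a pose let the fingers close. It gives the time, the measured TCP pose, the force, the opening and the grip force at its end, in the units of the state.
- bot.read_state(): the state, without advancing time (a new reading comes with each control period).
- imaging.capture(name): name is "scene" or "top" or "wrist"; returns a dict with "frame" (384x512x3 uint8, red, green, blue), "camera_matrix" (3x3 intrinsics, pixels), "k1" (the pictures are not rectified: a ray, as slopes to the right and down, at radius r is drawn at 1 + k1 r^2 times it, then the intrinsics apply), "R" (3x3) and "t" (3): a world point X has camera coordinates R X + t. Camera axes: x right, y down, z forward; pixel columns grow to the right and rows downward; lengths in m; the calibration is good to about 2 mm. A picture is of the moment at which its call begins. There is no depth.
- bot.hand_in(): hands the job in; it is judged then, once.
Trained networks look in the newest picture that a camera, given by its name, has taken for a name from the list of things; names that differ only in an ending like _2 or _b are one class to them, and where a whole thing is asked for, a point or a joint stands for the part that bears it (a point fixed in the world has none). Each returns a list of dicts, best first, with "confidence" (0 to 1); they miss things now and then, are a little off and sometimes report something else, mostly with a low value. They report only what shows in the picture. A call takes as long as a camera call.
- finder.recognise(camera, name): "at" ([x, y, z] in m, in world coordinates, good to about 4 mm: the middle of the surface that is visible of it).
- finder.outline_of(camera, name): "pixels" (384x512 bool, what is visible of it).
The state is a dict: "time_s": time; "joint_positions": joint angles; "qvel": joint speeds; "tau": joint torques, N m; "position": TCP position; "tcp_rot": TCP orientation; "force": force on the tool from outside, world axes, zero at the start; "moment": the same for the moment, N m; "opening": opening from 0.0 (shut) to 1.0 (fully open); "grasp_force": force on a finger pad.
Only numpy, scipy, OpenCV 4.12 (cv2) and the standard library are available. Lean on these libraries where they do the work, as an engineer would, in place of code of your own. Each camera call takes 0.05 s, during which the arm holds its last target. There are 200 camera calls.

## Working session

There is one attempt and no reset: what is moved stays moved. The work goes in short steps, Python scripts to look and compute and a tool call to move; the robot and the scene stay as the last step left them, time stands still between calls to the robot, and variables do not carry over. Pictures are saved under pics/ and viewed, at most 10 in all, crops included, and the job is handed in when it is done.

Besides the shell and the picture viewer there is one more tool, called after "Request:" by a JSON object that holds its "api" and its "payload", one argument or row to a line. play_rows: Moves the arm, as the interface text tells. Its arguments: {"type":"object","properties":{"motion":{"type":"array"},"fingers":{"type":"number"}},"required":["motion"]}

```bash
mkdir -p pics; cat > h.py <<'E'
import numpy as np, cv2
from rig import bot, imaging, finder
def cap(n,save=None):
    c=imaging.capture(n)
    if save: cv2.imwrite('pics/'+save,c['frame'][:,:,::-1])
    return c
def proj(c,X):
    p=np.asarray(X)@c['R'].T+c['t']; s=p[...,:2]/p[...,2:]
    s=s*(1+c['k1']*(s**2).sum(-1,keepdims=True)); K=c['camera_matrix']
    return s@K[:2,:2].T+K[:2,2]
def ray(c,uv):
    K=c['camera_matrix'];k=c['k1']
    d=(np.asarray(uv,float)-K[:2,2])/[K[0,0],K[1,1]];s=d.copy()
    for _ in range(20): s=d/(1+k*(s**2).sum(-1,keepdims=True))
    o=-c['R'].T@c['t']; v=np.concatenate([s,np.ones(s.shape[:-1]+(1,))],-1)@c['R']
    return o,v
def onz(c,uv,z):
    o,v=ray(c,uv); return o+v*((z-o[2])/v[...,2:])
E
python3 - <<'E'
from h import *
a=cap('scene','s0.png');b=cap('top','t0.png')
cv2.imwrite('pics/st0.png',cv2.resize(np.hstack([a['frame'],b['frame']])[:,:,::-1],(800,300)))
for c in (a,b): print(-c['R'].T@c['t'],c['R'][2],c['k1'])
for n in ['stand','deck_edge','tray_front','ring_line','draw_hook','hook_tip','cap_left','beaker','pump_bottle','bottle_a']:
  for cam in ('scene','top'):
    print(n,cam,[(np.round(r['at'],3).tolist(),round(r['confidence'],2)) for r in finder.recognise(cam,n)[:3]])
s=bot.read_state();print(s['time_s'],s['position'],s['tcp_rot'],s['force'])
E
```

```text
[ 0.00518037 -0.90670838  0.76037317] [ 0.44821513  0.72196979 -0.52712695] 0.052036333086244446
[0.47112598 0.00192956 1.06174258] [ 0.08621615  0.00563326 -0.99626053] -0.09127527740639767
stand scene [([0.623, -0.114, 0.093], 0.68)]
stand top [([0.631, -0.02, 0.097], 0.76)]
deck_edge scene [([0.618, -0.112, 0.088], 0.82), ([0.636, -0.008, 0.018], 0.35)]
deck_edge top [([0.631, -0.021, 0.095], 0.91)]
tray_front scene [([0.638, -0.014, 0.018], 0.38)]
tray_front top []
ring_line scene [([0.64, -0.011, 0.017], 0.66)]
ring_line top []
draw_hook scene [([0.483, 0.2, 0.02], 0.51)]
draw_hook top [([0.49, 0.204, 0.026], 0.74)]
hook_tip scene [([0.48, 0.199, 0.014], 0.67)]
hook_tip top [([0.495, 0.201, 0.029], 0.57)]
cap_left scene []
cap_left top []
beaker scene [([0.636, -0.12, 0.157], 0.69)]
beaker top [([0.658, -0.111, 0.121], 0.93)]
pump_bottle scene [([0.657, 0.029, 0.145], 0.89), ([0.413, 0.392, 0.067], 0.5), ([0.622, -0.113, 0.092], 0.39)]
pump_bottle top [([0.665, 0.041, 0.17], 0.72), ([0.417, 0.401, 0.076], 0.19)]
bottle_a scene [([0.416, 0.396, 0.067], 0.76), ([0.528, -0.421, 0.074], 0.61)]
bottle_a top [([0.536, -0.404, 0.08], 0.8), ([0.415, 0.398, 0.076], 0.76)]
1.1 [0.27788016 0.55980124 0.23957199] [[-8.95699130e-01  4.44660622e-01  4.26141368e-06]
 [ 4.44660622e-01  8.95699130e-01  7.87806893e-07]
 [-3.46663782e-06  2.60052081e-06 -1.00000000e+00]] [-0.34119925  0.34148184 -0.29592749]
```

View pics/s0.png

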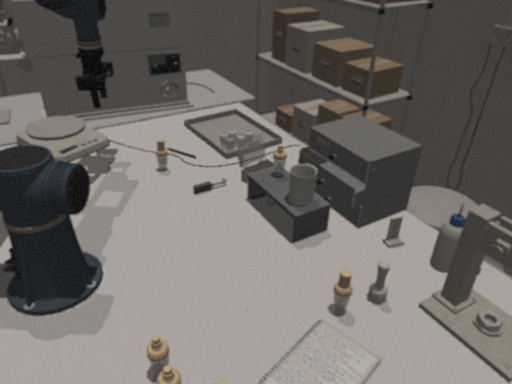

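View pics/t0.png

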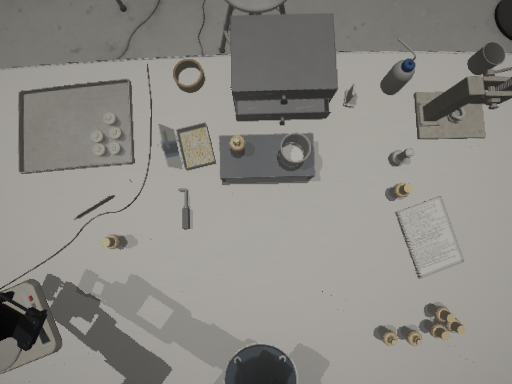

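Hook lies at top px (185,215), with its shank towards +x and the tip bending left. The stand's deck spans about (220–313, 135–182). Now I'll move over the hook for a wrist view.

The rows are not in the units I measure in: shifts go in shares of 300 mm and turns go in shares of 90 degrees. I convert before sending: -0.29 m is -0.9667, -0.26 m is -0.8667, -26.4 degrees is -0.2933.

Request:
{"api": "play_rows", "payload": {
  "motion": [
    [[-0.1333,-0.0933,0,0,0,-0.0556],[-0.2667,-0.1867,0,0,0,-0.1111],[-0.4,-0.2833,0,0,0,-0.1667],[-0.5333,-0.3767,0,0,0,-0.2222],[-0.6667,-0.47,0,0,0,-0.2933],[-0.7667,-0.54,0,0,0,-0.2933],[-0.8667,-0.61,0,0,0,-0.2933],[-0.9667,-0.68,0,0,0,-0.2933]]
  ],
  "fingers": 0.06
}}

```text
time_s: 1.77
position: [0.4367, 0.2663, 0.2398]
tcp_rot: [[-1.0, -0.0, 0.001], [-0.0, 1.0, 0.0], [-0.001, 0.0, -1.0]]
force: [0.9, 0.5, 0.4]
opening: 0.693
grasp_force: 0.0
```

```bash
cat > m1.py <<'E'
from h import *
import sys
a=cap('wrist',sys.argv[1])
print('cam',-a['R'].T@a['t'],a['R'].tolist())
for n in ['stand','deck_edge','draw_hook','hook_tip','ring_line','tray_front']:
    print(n,[(np.round(r['at'],3).tolist(),round(r['confidence'],2)) for r in finder.recognise('wrist',n)[:3]])
s=bot.read_state();print(s['time_s'],s['position'],s['tcp_rot'].round(3) if hasattr(s['tcp_rot'],'round') else s['tcp_rot'])
E
python3 m1.py w0.png
```

```text
cam [0.36169674 0.26522678 0.38357839] [[-0.0011793082427908655, 0.9999990330314946, 0.0007369994207120054], [0.9604565402676263, 0.0009274736419450268, 0.27842840022129034], [0.2784274474422593, 0.0010362088212043474, -0.9604567053137111]]
stand []
deck_edge []
draw_hook [([0.48, 0.205, 0.028], 0.94)]
hook_tip [([0.485, 0.204, 0.025], 0.9)]
ring_line []
tray_front []
2.1167 [0.43523275 0.2691453  0.23953781] [[-1.    -0.002 -0.   ]
 [-0.002  1.     0.   ]
 [ 0.     0.    -1.   ]]
```

View pics/w0.png

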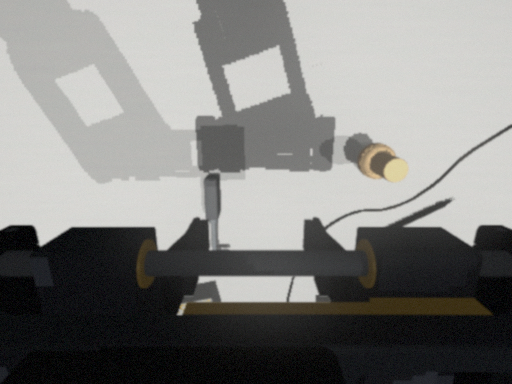

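The wrist view shows the hook grip at (212,195) and the tip near (225,246), close to the fingers. I'll back off a little, measure it by model fit, and zoom the scene camera on the front of the stand.

To row units: -0.064 m is -0.2133, 0.035 m is 0.1167.

Request:
{"api": "play_rows", "payload": {
  "motion": [
    [[0.06,-0.1067,0,0,0,0],[0.1167,-0.2133,0,0,0,0],[0.1167,-0.2133,0,0,0,0],[0.1167,-0.2133,0,0,0,0]]
  ]
}}

```text
time_s: 2.45
position: [0.3993, 0.2045, 0.2396]
tcp_rot: [[-1.0, -0.001, -0.001], [-0.001, 1.0, 0.0], [0.001, 0.0, -1.0]]
force: [1.5, -0.1, 0.9]
opening: 0.692
grasp_force: 0.0
```

```bash
cat > fit.py <<'E'
from h import *
from scipy.optimize import minimize
def boxm(c,lo,hi,pose,img):
    x,y,th=pose
    P=np.array([[a,b,d] for a in (lo[0],hi[0]) for b in (lo[1],hi[1]) for d in (lo[2],hi[2])])
    R=np.array([[np.cos(th),-np.sin(th),0],[np.sin(th),np.cos(th),0],[0,0,1]])
    uv=proj(c,P@R.T+[x,y,0])
    h=cv2.convexHull(uv.astype(np.float32))
    cv2.fillConvexPoly(img,np.round(h*4*16).astype(np.int32),1,shift=4)
def render(c,boxes,pose):
    img=np.zeros((384*4,512*4),np.uint8)
    for lo,hi in boxes: boxm(c,np.array(lo)/1e3,np.array(hi)/1e3,pose,img)
    return cv2.resize(img.astype(np.float32),(512,384),interpolation=cv2.INTER_AREA)
def fit(views,boxes,p0,dil=0):
    def cost(p):
        e=0
        for c,m in views:
            r=render(c,boxes,p); e+=1-np.minimum(r,m).sum()/np.maximum(r,m).sum()
        return e/len(views)
    p0=np.array(p0,float);S=np.array([p0+d for d in ([0,0,0],[.006,0,0],[0,.006,0],[0,0,.08])])
    r=minimize(cost,p0,method='Nelder-Mead',options=dict(initial_simplex=S,xatol=1e-5,fatol=1e-5))
    return r.x,r.fun
HOOK=[([-30,-9,0],[30,9,28]),([30,-3.5,10.5],[88.5,3.5,17.5]),([81.5,-3.5,10.5],[88.5,22.5,17.5])]
STAND=[([-75,-130,85],[45,130,93]),([-75,-130,0],[45,-122,93]),([-75,122,0],[45,130,93])]
E
python3 - <<'E'
from fit import *
w=cap('wrist','w1.png');t=cap('top');s=cap('scene')
cv2.imwrite('pics/sc.png',cv2.resize(s['frame'][150:245,235:340,::-1],None,fx=6,fy=6,interpolation=cv2.INTER_CUBIC))
V={}
for n,c in (('wrist',w),('top',t),('scene',s)):
    o=finder.outline_of(n,'draw_hook')
    if o: V[n]=(c,o[0]['pixels'].astype(np.float32));print(n,o[0]['confidence'],o[0]['pixels'].sum())
for k in V: print(k,fit([V[k]],HOOK,[.48,.205,0]))
print(fit(list(V.values()),HOOK,[.48,.205,0]))
x,y,th=fit([V['wrist']],HOOK,[.48,.205,0])[0]
v=w['frame'].copy()
for q in [(-30,-9,28),(30,-9,28),(30,9,28),(-30,9,28),(85,0,14),(85,19,14)]:
    q=np.array(q)/1e3;X=[x+np.cos(th)*q[0]-np.sin(th)*q[1],y+np.sin(th)*q[0]+np.cos(th)*q[1],q[2]]
    u=proj(w,np.array(X)); cv2.circle(v,tuple(np.round(u).astype(int)),1,(255,0,0),-1)
    cc=u.astype(int)
cv2.imwrite('pics/w1c.png',cv2.resize(v[100:260,180:340,::-1],None,fx=3.5,fy=3.5))
for n,c in (('top',t),('scene',s)):
    o=finder.outline_of(n,'stand');m=o[0]['pixels'].astype(np.float32)
    for k in ('beaker','pump_bottle'):
        for q in finder.outline_of(n,k)[:1]: pass
    np.save('st_'+n,m);print(n,o[0]['confidence'],m.sum())
    V['s'+n]=(c,m)
for k in ('stop','sscene'): print(k,fit([V[k]],STAND,[.645,-.02,0]))
print(fit([V['stop'],V['sscene']],STAND,[.645,-.02,0]))
print(bot.read_state()['position'])
E
```

```text
wrist 0.71 654
top 0.77 269
scene 0.77 213
wrist (array([ 0.48121117,  0.20465446, -0.00261026]), np.float64(0.31139737367630005))
top (array([ 0.47812529,  0.20564463, -0.01892242]), np.float64(0.15819835662841797))
scene (array([0.48019743, 0.20271343, 0.02068961]), np.float64(0.17244750261306763))
(array([ 0.48052252,  0.20522762, -0.01232738]), np.float64(0.23846524953842163))
top 0.87 3152.0
scene 0.91 2565.0
stop (array([ 0.65792631, -0.03635822, -0.00871699]), np.float64(0.2586745619773865))
sscene (array([ 0.65460274, -0.03946133,  0.02213969]), np.float64(0.23211264610290527))
(array([ 0.65799279, -0.0370942 , -0.00214698]), np.float64(0.25043168663978577))
[0.40112064 0.2041978  0.23946902]
```

View pics/w1c.png

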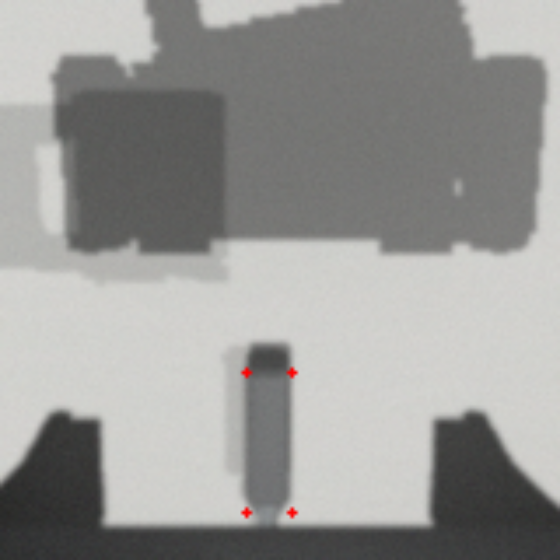

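View pics/sc.png

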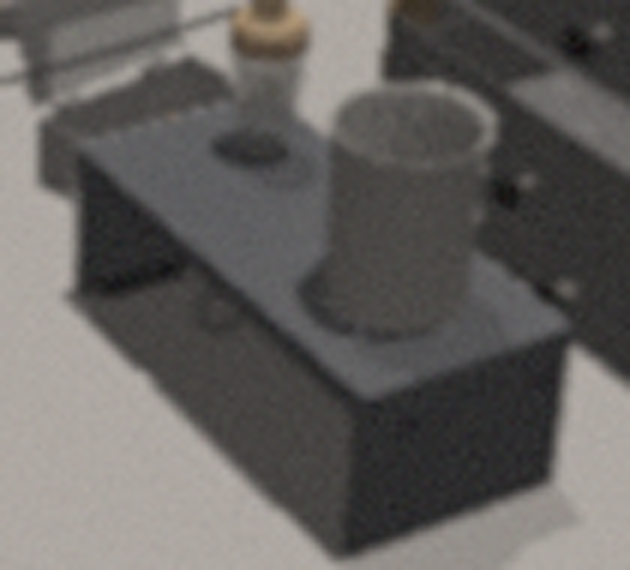

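Wrist crop: the hook's block edges match the fit (yaw ≈ 0, centre ≈ (0.480, 0.205)). In the scene crop the stand's corners are clear, and a faint ring bottom shows at crop (215,310), i.e. px (271,202).

```bash
python3 - <<'E'
from fit import *
t=cap('top');s=cap('scene')
f=lambda p:np.array(p)/6-0.42+np.array([235,150])
for p,z in (((80,148),.093),((365,402),.093),((572,325),.093),((343,555),0),((70,297),0)): print(p,z,onz(s,f(p),z).round(4))
for z in (.026,.03,.035): print('ring',z,onz(s,f((215,318)),z).round(4))
m=np.load('st_top.npy')
b=finder.outline_of('top','beaker')[0]['pixels'];p=finder.outline_of('top','pump_bottle')[0]['pixels']
S=[([-75,-130,0],[45,130,93])]
T=[([-75,-130,85],[45,130,93])]
# edges of deck in top image by gradient along columns/rows
g=cv2.cvtColor(t['frame'],cv2.COLOR_RGB2GRAY).astype(float)
P=[]
for y in (-.15,-.12,-.09,-.06,-.03,0,.03,.06):
    xs=np.arange(.54,.64,.0005);uv=proj(t,np.stack([xs,xs*0+y,xs*0+.093],-1)).astype(np.float32)
    v=cv2.remap(g.astype(np.float32),uv[None,:,0],uv[None,:,1],cv2.INTER_CUBIC)[0];v=cv2.GaussianBlur(v[None],(0,0),3)[0]
    d=np.gradient(v);o=np.argsort(-abs(d))[:200];pk=[i for i in range(1,199) if abs(d[i])>=abs(d[i-1]) and abs(d[i])>abs(d[i+1]) and abs(d[i])>.4]
    print('y',y,[(round(xs[i],4),round(d[i],2)) for i in pk])
for x in (.60,.63,.66,.68):
  for lo,hi in ((-.2,-.14),(.07,.14)):
    ys=np.arange(lo,hi,.0005);uv=proj(t,np.stack([ys*0+x,ys,ys*0+.093],-1)).astype(np.float32)
    v=cv2.remap(g.astype(np.float32),uv[None,:,0],uv[None,:,1],cv2.INTER_CUBIC)[0];v=cv2.GaussianBlur(v[None],(0,0),3)[0]
    d=np.gradient(v);pk=[i for i in range(1,len(d)-1) if abs(d[i])>=abs(d[i-1]) and abs(d[i])>abs(d[i+1]) and abs(d[i])>.4]
    print('x',x,[(round(ys[i],4),round(d[i],2)) for i in pk])
E
```

```text
(80, 148) 0.093 [0.5865 0.0889 0.093 ]
(365, 402) 0.093 [ 0.585  -0.1679  0.093 ]
(572, 325) 0.093 [ 0.7053 -0.1648  0.093 ]
(343, 555) 0 [ 0.5859 -0.1599  0.    ]
(70, 297) 0 [0.5831 0.0918 0.    ]
ring 0.026 [0.6187 0.0045 0.026 ]
ring 0.03 [ 6.153e-01 -5.000e-04  3.000e-02]
ring 0.035 [ 0.6111 -0.0067  0.035 ]
y -0.15 [(np.float64(0.575), np.float32(-7.8)), (np.float64(0.583), np.float32(5.64)), (np.float64(0.6055), np.float32(-1.33)), (np.float64(0.6375), np.float32(1.29))]
y -0.12 [(np.float64(0.565), np.float32(-8.48)), (np.float64(0.5705), np.float32(-2.21)), (np.float64(0.579), np.float32(-0.64)), (np.float64(0.5845), np.float32(4.27)), (np.float64(0.6045), np.float32(-4.26)), (np.float64(0.614), np.float32(2.0)), (np.float64(0.6225), np.float32(8.5)), (np.float64(0.6285), np.float32(2.51))]
y -0.09 [(np.float64(0.557), np.float32(-2.49)), (np.float64(0.561), np.float32(2.53)), (np.float64(0.566), np.float32(-9.54)), (np.float64(0.58), np.float32(-0.52)), (np.float64(0.5855), np.float32(3.96)), (np.float64(0.599), np.float32(-4.91)), (np.float64(0.612), np.float32(2.06)), (np
[... 1409 characters left out ...]
4(-0.1645), np.float32(-4.51)), (np.float64(-0.1565), np.float32(5.86)), (np.float64(-0.151), np.float32(-5.71))]
x 0.66 [(np.float64(0.095), np.float32(6.67)), (np.float64(0.112), np.float32(-5.56)), (np.float64(0.119), np.float32(3.95)), (np.float64(0.1235), np.float32(-0.76)), (np.float64(0.1325), np.float32(1.56)), (np.float64(0.1375), np.float32(-0.66))]
x 0.68 [(np.float64(-0.1745), np.float32(-0.81)), (np.float64(-0.164), np.float32(-5.73)), (np.float64(-0.1545), np.float32(4.21)), (np.float64(-0.1485), np.float32(-4.98))]
x 0.68 [(np.float64(0.0965), np.float32(6.58)), (np.float64(0.116), np.float32(-10.62)), (np.float64(0.12), np.float32(6.0)), (np.float64(0.125), np.float32(1.99))]
```

Stand at (0.660, −0.035), yaw ≈ 0: the edge at x = 0.585 agrees in both views, and the measured width is 0.260. The ring is likely near world y ≈ 0. Grasping the hook now.

To row units: 0.219 m is 0.73, -0.079 m is -0.2633.

Request:
{"api": "play_rows", "payload": {
  "motion": [
    [[-0.1333,0,0.1,0,0,0],[-0.2633,0.0033,0.2,0,0,0],[-0.2633,0.0033,0.3333,0,0,0],[-0.2633,0.0033,0.4667,0,0,0],[-0.2633,0.0033,0.5667,0,0,0],[-0.2633,0.0033,0.65,0,0,0],[-0.2633,0.0033,0.7,0,0,0],[-0.2633,0.0033,0.73,0,0,0]]
  ]
}}

```text
time_s: 3.92
position: [0.4789, 0.2047, 0.0181]
tcp_rot: [[-1.0, 0.0, -0.004], [0.0, 1.0, -0.001], [0.004, -0.001, -1.0]]
force: [0.2, 0.8, -0.1]
opening: 0.692
grasp_force: 0.0
```

Request:
{"api": "play_rows", "payload": {
  "motion": [
    [[0,0,0,0,0,0],[0,0,0,0,0,0],[0,0,0,0,0,0],[0,0,0,0,0,0],[0,0,0,0,0,0],[0,0,0,0,0,0],[0,0,0,0,0,0],[0,0,0,0,0,0]]
  ],
  "fingers": 0.0
}}

```text
time_s: 4.58
position: [0.4803, 0.2051, 0.021]
tcp_rot: [[-1.0, 0.0, 0.001], [0.0, 1.0, 0.0], [-0.001, 0.0, -1.0]]
force: [-0.5, -1.0, 3.1]
opening: 0.207
grasp_force: 30.0
```

To row units: -0.04 m is -0.1333, -0.03 m is -0.1.

Request:
{"api": "play_rows", "payload": {
  "motion": [
    [[0,0,-0.0167,0,0,0],[0,0,-0.05,0,0,0],[0,0,-0.1,0,0,0],[0,0,-0.1333,0,0,0],[0,0,-0.1333,0,0,0],[0,0,-0.1333,0,0,0]]
  ]
}}

```text
time_s: 5.08
position: [0.4805, 0.2052, 0.0614]
tcp_rot: [[-1.0, 0.0, 0.002], [0.0, 1.0, 0.0], [-0.002, 0.0, -1.0]]
force: [-1.0, 0.1, -2.3]
opening: 0.203
grasp_force: 30.0
```

```bash
python3 - <<'E'
from fit import *
w=cap('wrist','w2.png');s=cap('scene');t=cap('top')
for n in ('wrist','scene','top'):
    for k in ('draw_hook','hook_tip'): print(n,k,[(np.round(r['at'],3).tolist(),round(r['confidence'],2)) for r in finder.recognise(n,k)[:2]])
st=bot.read_state();print(st['time_s'],st['position'],st['opening'],st['grasp_force'],st['force'])
p=np.array(st['position']);
print(proj(w,p),proj(w,p+[.085,0.019,-.006]))
im=[cv2.resize(w['frame'],(512,384))]
u=proj(s,p).astype(int);im.append(cv2.resize(s['frame'][u[1]-40:u[1]+40,u[0]-20:u[0]+40],(288,384),interpolation=cv2.INTER_CUBIC))
cv2.imwrite('pics/v2.png',np.hstack(im)[:,:,::-1])
E
```

```text
wrist draw_hook [([0.464, 0.205, 0.071], 0.66)]
wrist hook_tip [([0.463, 0.204, 0.07], 0.73)]
scene draw_hook []
scene hook_tip [([0.468, 0.199, 0.056], 0.49)]
top draw_hook [([0.565, 0.207, 0.057], 0.54)]
top hook_tip [([0.561, 0.204, 0.055], 0.41)]
5.5333 [0.4798627  0.20503506 0.06019286] 0.20535430392600829 29.999416368082166 [-0.25793691  0.41157458 -2.63978188]
[257.18332072 242.90466618] [284.67961476 351.67944891]
```

View pics/v2.png

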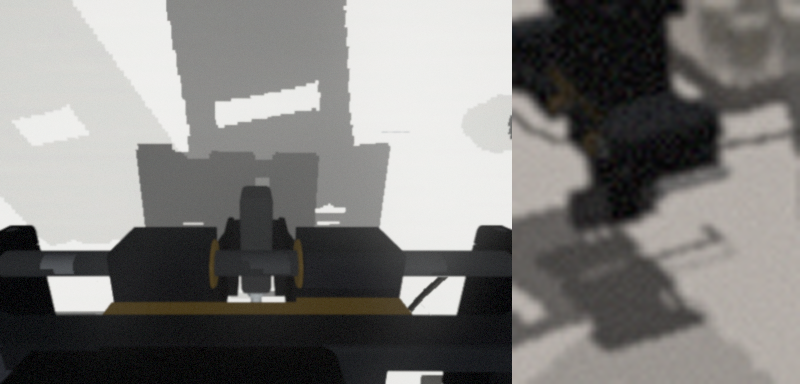

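Hook held level; tip is about 85 mm ahead of the TCP and 6 mm below it. Next I'll check the ring position hypothesis in the scene picture.

```bash
python3 - <<'E'
from h import *
fr=[];
for _ in range(6): s=cap('scene');fr.append(s['frame'].astype(np.float32).mean(2))
g=np.mean(fr,0).astype(np.float32)
a=np.linspace(0,2*np.pi,90,endpoint=False)
def samp(X):
    uv=proj(s,X).astype(np.float32);return cv2.remap(g,uv[None,:,0],uv[None,:,1],cv2.INTER_LINEAR)[0]
sel=np.sin(a)<-0.3
for y in np.arange(-.085,.0151,.004):
    def circ(r): return np.stack([.614+r*np.cos(a),a*0+y,.045+r*np.sin(a)],-1)[sel]
    print(round(y,3),round(float(samp(circ(.016)).mean()-(samp(circ(.010)).mean()+samp(circ(.023)).mean())/2),2),end=' | ')
x0,y0=255,175
c=g[y0:y0+50,x0:x0+65];c=np.clip((c-c.min())/(np.percentile(c,80)-c.min())*255,0,255).astype(np.uint8)
c=cv2.resize(c,None,fx=11,fy=11,interpolation=cv2.INTER_CUBIC)
for y in(-.085,-.035,0.,.015):
    u=(proj(s,np.array([.614,y,.045]))-[x0,y0]+.5)*11;cv2.circle(c,tuple(u.astype(int)),3,255,-1);print(y,u)
cv2.imwrite('pics/ring.png',c)
E
```

```text
-0.085 -1.15 | -0.081 -0.68 | -0.077 -0.35 | -0.073 -0.76 | -0.069 -0.53 | -0.065 -0.56 | -0.061 -0.8 | -0.057 -1.15 | -0.053 -0.97 | -0.049 -0.54 | -0.045 -0.85 | -0.041 -0.61 | -0.037 -0.22 | -0.033 -0.78 | -0.029 -0.33 | -0.025 0.41 | -0.021 0.27 | -0.017 -0.55 | -0.013 -3.98 | -0.009 -6.1 | -0.005 -4.96 | -0.001 -2.24 | 0.003 -0.06 | 0.007 0.76 | 0.011 -0.26 | 0.015 -1.58 | -0.085 [345.12698118 419.02658042]
-0.035 [241.31413785 326.17866752]
0.0 [172.09645048 264.2718012 ]
0.015 [143.25119091 238.47317554]
```

View pics/ring.png

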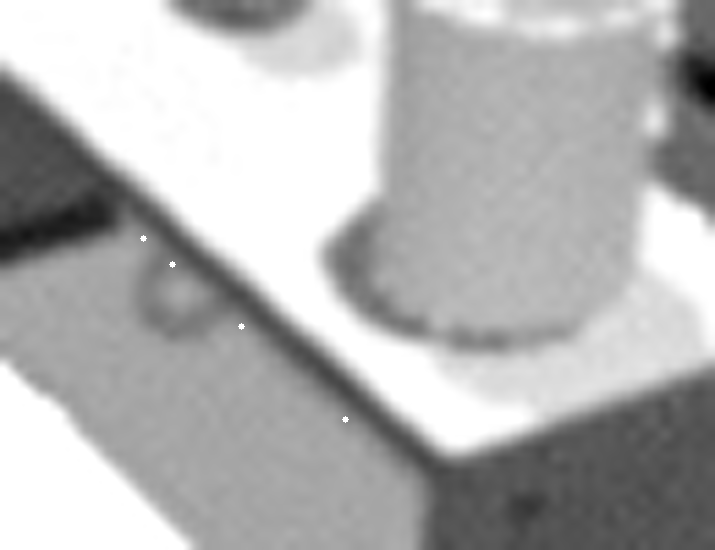

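The ring is clear at crop (178,295), matching ring y ≈ −0.009 (stand +26 mm). I'll carry the hook in front of the opening, to the right of it.

To row units: -0.265 m is -0.8833, 0.015 m is 0.05.

Request:
{"api": "play_rows", "payload": {
  "motion": [
    [[0.0233,-0.0667,0,0,0,0],[0.05,-0.1833,0.01,0,0,0],[0.05,-0.3167,0.02,0,0,0],[0.05,-0.45,0.03,0,0,0],[0.05,-0.5833,0.03,0,0,0],[0.05,-0.7167,0.03,0,0,0],[0.05,-0.8167,0.03,0,0,0],[0.05,-0.8833,0.03,0,0,0]]
  ]
}}

```text
time_s: 6.5
position: [0.4658, -0.0633, 0.0517]
tcp_rot: [[-1.0, 0.003, 0.002], [0.003, 1.0, -0.001], [-0.002, -0.001, -1.0]]
force: [0.9, 0.6, -1.8]
opening: 0.202
grasp_force: 30.0
```

Request:
{"api": "play_rows", "payload": {
  "motion": [
    [[0,0,0,0,0,0],[0,0,0,0,0,0]]
  ]
}}

```text
time_s: 6.67
position: [0.4653, -0.0611, 0.0516]
tcp_rot: [[-1.0, 0.003, 0.001], [0.003, 1.0, -0.0], [-0.001, -0.0, -1.0]]
force: [0.2, 0.3, -2.3]
opening: 0.203
grasp_force: 30.0
```

```bash
python3 - <<'E'
from fit import *
t=cap('top');s=cap('scene')
st=bot.read_state();p=np.array(st['position']);print(st['time_s'],p,st['tcp_rot'],st['force'])
im=[]
for c in (t,s):
    tip=proj(c,p+[.085,.019,-.006]);ax=proj(c,p+[.085,0,-.006]);u=proj(c,p+[.07,0,0]).astype(int)
    x0,y0=u[0]-33,u[1]-33
    k=cv2.resize(c['frame'][y0:y0+66,x0:x0+66],None,fx=6,fy=6,interpolation=cv2.INTER_CUBIC)
    for q in (tip,ax): cv2.circle(k,tuple(np.round((q-[x0,y0]+.5)*6).astype(int)),2,(255,0,0),-1)
    im.append(k)
cv2.imwrite('pics/tip.png',np.hstack(im)[:,:,::-1])
E
```

```text
6.7667 [ 0.46456333 -0.05920201  0.05156819] [[-9.99999606e-01 -1.84109847e-04 -8.67836656e-04]
 [-1.84539700e-04  9.99999860e-01  4.95261339e-04]
 [ 8.67745352e-04  4.95421295e-04 -9.99999501e-01]] [-0.30326435 -0.30255512 -2.30146737]
```

View pics/tip.png

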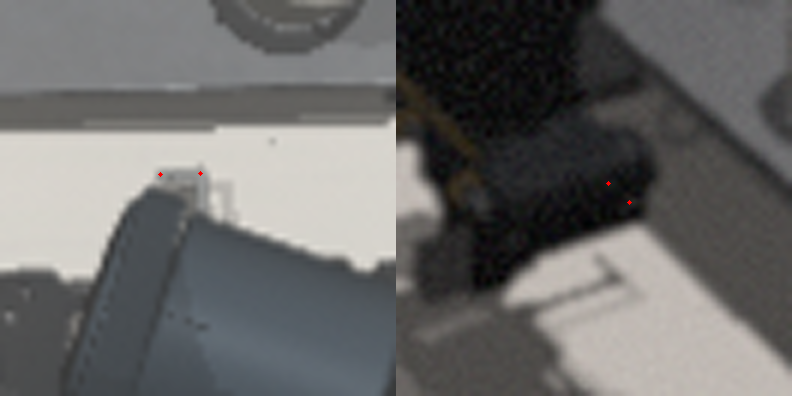

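Tip markers match the picture in the top view (left half, px 160–200,173). Advance under the deck.

Request:
{"api": "play_rows", "payload": {
  "motion": [
    [[-0.0333,0,0,0,0,0],[-0.0667,0,0,0,0,0],[-0.1,0,0,0,0,0],[-0.1333,0,0,0,0,0],[-0.1667,0,0,0,0,0],[-0.1933,0,0,0,0,0],[-0.215,0,0,0,0,0],[-0.215,0,0,0,0,0]]
  ]
}}

```text
time_s: 7.43
position: [0.5321, -0.0599, 0.0517]
tcp_rot: [[-1.0, -0.001, 0.003], [-0.001, 1.0, -0.001], [-0.003, -0.001, -1.0]]
force: [-0.6, -0.4, -1.2]
opening: 0.204
grasp_force: 30.0
```

To row units: 0.013 m is 0.0433, 0.012 m is 0.04.

Request:
{"api": "play_rows", "payload": {
  "motion": [
    [[0,0.0067,0,0,0,0],[0,0.0167,0,0,0,0],[0,0.0267,0,0,0,0],[0,0.0333,0,0,0,0],[0,0.04,0,0,0,0],[0,0.0433,0,0,0,0],[0,0.0433,0,0,0,0],[0,0.0433,0,0,0,0]]
  ]
}}

```text
time_s: 8.1
position: [0.5295, -0.0469, 0.0516]
tcp_rot: [[-1.0, -0.0, 0.0], [-0.0, 1.0, -0.0], [-0.0, -0.0, -1.0]]
force: [-0.8, 0.4, -2.2]
opening: 0.203
grasp_force: 30.0
```

To row units: 0.006 m is 0.02, 0.005 m is 0.0167.

Request:
{"api": "play_rows", "payload": {
  "motion": [
    [[0,0.0033,0,0,0,0],[0,0.0067,0,0,0,0],[0,0.01,0,0,0,0],[0,0.0133,0,0,0,0],[0,0.0167,0,0,0,0],[0,0.02,0,0,0,0],[0,0.02,0,0,0,0]]
  ]
}}

```text
time_s: 8.68
position: [0.5295, -0.0407, 0.0515]
tcp_rot: [[-1.0, -0.0, -0.0], [-0.0, 1.0, 0.0], [0.0, 0.0, -1.0]]
force: [0.4, -0.5, -2.8]
opening: 0.205
grasp_force: 30.0
```

To row units: 0.004 m is 0.0133, 0.003 m is 0.01.

Request:
{"api": "play_rows", "payload": {
  "motion": [
    [[0,0.0033,0,0,0,0],[0,0.0067,0,0,0,0],[0,0.01,0,0,0,0],[0,0.0133,0,0,0,0],[0,0.0133,0,0,0,0],[0,0.0133,0,0,0,0]]
  ]
}}

```text
time_s: 9.18
position: [0.5295, -0.0368, 0.0515]
tcp_rot: [[-1.0, -0.0, -0.0], [-0.0, 1.0, 0.0], [0.0, 0.0, -1.0]]
force: [0.0, -0.6, -1.5]
opening: 0.204
grasp_force: 30.0
```

To row units: 0.003 m is 0.01, 0.002 m is 0.0067.

Request:
{"api": "play_rows", "payload": {
  "motion": [
    [[0,0.0033,0,0,0,0],[0,0.0067,0,0,0,0],[0,0.01,0,0,0,0],[0,0.01,0,0,0,0],[0,0.01,0,0,0,0]]
  ]
}}

```text
time_s: 9.6
position: [0.5295, -0.0338, 0.0515]
tcp_rot: [[-1.0, -0.0, -0.0], [-0.0, 1.0, -0.0], [0.0, -0.0, -1.0]]
force: [0.0, -0.2, -1.3]
opening: 0.204
grasp_force: 30.0
```

To row units: 0.003 m is 0.01, 0.002 m is 0.0067.

Request:
{"api": "play_rows", "payload": {
  "motion": [
    [[0,0.0033,0,0,0,0],[0,0.0067,0,0,0,0],[0,0.01,0,0,0,0],[0,0.01,0,0,0,0],[0,0.01,0,0,0,0]]
  ]
}}

```text
time_s: 10.02
position: [0.5295, -0.0308, 0.0515]
tcp_rot: [[-1.0, -0.0, -0.0], [-0.0, 1.0, -0.0], [0.0, -0.0, -1.0]]
force: [0.0, 0.3, -2.2]
opening: 0.203
grasp_force: 30.0
```

To row units: 0.003 m is 0.01, 0.002 m is 0.0067.

Request:
{"api": "play_rows", "payload": {
  "motion": [
    [[0,0.0033,0,0,0,0],[0,0.0067,0,0,0,0],[0,0.01,0,0,0,0],[0,0.01,0,0,0,0],[0,0.01,0,0,0,0]]
  ]
}}

```text
time_s: 10.43
position: [0.5295, -0.0278, 0.0516]
tcp_rot: [[-1.0, -0.0, -0.0], [-0.0, 1.0, -0.0], [0.0, -0.0, -1.0]]
force: [-0.5, -0.9, -2.3]
opening: 0.204
grasp_force: 30.0
```

To row units: 0.003 m is 0.01, 0.002 m is 0.0067.

Request:
{"api": "play_rows", "payload": {
  "motion": [
    [[0,0.0033,0,0,0,0],[0,0.0067,0,0,0,0],[0,0.01,0,0,0,0],[0,0.01,0,0,0,0],[0,0.01,0,0,0,0]]
  ]
}}

```text
time_s: 10.85
position: [0.5295, -0.0248, 0.0515]
tcp_rot: [[-1.0, -0.0, -0.0], [-0.0, 1.0, -0.0], [0.0, -0.0, -1.0]]
force: [-0.6, 0.6, -1.9]
opening: 0.207
grasp_force: 30.0
```

To row units: 0.003 m is 0.01, 0.002 m is 0.0067.

Request:
{"api": "play_rows", "payload": {
  "motion": [
    [[0,0.0033,0,0,0,0],[0,0.0067,0,0,0,0],[0,0.01,0,0,0,0],[0,0.01,0,0,0,0],[0,0.01,0,0,0,0]]
  ]
}}

```text
time_s: 11.27
position: [0.5295, -0.0218, 0.0515]
tcp_rot: [[-1.0, -0.0, -0.0], [-0.0, 1.0, -0.0], [0.0, -0.0, -1.0]]
force: [-0.1, 0.5, -2.7]
opening: 0.21
grasp_force: 30.0
```

To row units: 0.002 m is 0.0067, 0.001 m is 0.0033.

Request:
{"api": "play_rows", "payload": {
  "motion": [
    [[0,0.0033,0,0,0,0],[0,0.0067,0,0,0,0],[0,0.0067,0,0,0,0],[0,0.0067,0,0,0,0]]
  ]
}}

```text
time_s: 11.6
position: [0.5295, -0.0198, 0.0515]
tcp_rot: [[-1.0, -0.0, -0.0], [-0.0, 1.0, -0.0], [0.0, -0.0, -1.0]]
force: [-1.1, 0.2, -2.1]
opening: 0.205
grasp_force: 30.0
```

To row units: 0.002 m is 0.0067, 0.001 m is 0.0033.

Request:
{"api": "play_rows", "payload": {
  "motion": [
    [[0,0.0033,0,0,0,0],[0,0.0067,0,0,0,0],[0,0.0067,0,0,0,0],[0,0.0067,0,0,0,0]]
  ]
}}

```text
time_s: 11.93
position: [0.5295, -0.0178, 0.0515]
tcp_rot: [[-1.0, -0.0, -0.0], [-0.0, 1.0, 0.0], [0.0, 0.0, -1.0]]
force: [-0.4, 0.8, -1.8]
opening: 0.206
grasp_force: 30.0
```

Request:
{"api": "play_rows", "payload": {
  "motion": [
    [[0,0.0033,0,0,0,0],[0,0.0067,0,0,0,0],[0,0.0067,0,0,0,0],[0,0.0067,0,0,0,0]]
  ]
}}

```text
time_s: 12.27
position: [0.5296, -0.0161, 0.0516]
tcp_rot: [[-1.0, 0.0, 0.0], [0.0, 1.0, -0.0], [-0.0, -0.0, -1.0]]
force: [0.9, -0.9, -2.3]
opening: 0.203
grasp_force: 30.0
```

A slight y deviation and −0.9 N match the expected contact place. Try a gentle pull.

To row units: 0.012 m is 0.04, 0.011 m is 0.0367.

Request:
{"api": "play_rows", "payload": {
  "motion": [
    [[0.0067,-0.0033,0,0,0,0],[0.0133,-0.0033,0,0,0,0],[0.02,-0.0033,0,0,0,0],[0.0267,-0.0033,0,0,0,0],[0.03,-0.0033,0,0,0,0],[0.0333,-0.0033,0,0,0,0],[0.0367,-0.0033,0,0,0,0],[0.04,-0.0033,0,0,0,0]]
  ]
}}

```text
time_s: 12.93
position: [0.5194, -0.0172, 0.0518]
tcp_rot: [[-1.0, 0.0, 0.004], [0.0, 1.0, -0.001], [-0.004, -0.001, -1.0]]
force: [4.6, 1.3, -4.2]
opening: 0.204
grasp_force: 30.0
```

To row units: 0.006 m is 0.02, 0.004 m is 0.0133.

Request:
{"api": "play_rows", "payload": {
  "motion": [
    [[0.0033,0,0,0,0,0],[0.0067,0,0,0,0,0],[0.01,0,0,0,0,0],[0.0133,0,0,0,0,0],[0.0167,0,0,0,0,0],[0.02,0,0,0,0,0]]
  ]
}}

```text
time_s: 13.43
position: [0.5118, -0.017, 0.0517]
tcp_rot: [[-1.0, 0.0, 0.001], [0.0, 1.0, -0.0], [-0.001, -0.0, -1.0]]
force: [5.3, 0.8, -1.7]
opening: 0.205
grasp_force: 30.0
```

Caught: about 5 N steady while moving. Keep pulling smoothly.

To row units: 0.0175 m is 0.0583, 0.001 m is 0.0033.

Request:
{"api": "play_rows", "payload": {
  "motion": [
    [[0.0033,0,0,0,0,0],[0.01,0,0,0,0,0],[0.0167,0,0,0,0,0],[0.025,0,0,0,0,0],[0.0333,0,0,0,0,0],[0.0417,0,0,0,0,0],[0.05,0,0,0,0,0],[0.0583,0,0,0,0,0]]
  ]
}}

```text
time_s: 14.1
position: [0.4938, -0.017, 0.0516]
tcp_rot: [[-1.0, 0.0, 0.0], [0.0, 1.0, -0.0], [-0.0, -0.0, -1.0]]
force: [4.6, 1.4, -0.8]
opening: 0.205
grasp_force: 30.0
```

To row units: 0.02 m is 0.0667, 0.0175 m is 0.0583.

Request:
{"api": "play_rows", "payload": {
  "motion": [
    [[0.0083,0,0,0,0,0],[0.0167,0,0,0,0,0],[0.025,0,0,0,0,0],[0.0333,0,0,0,0,0],[0.0417,0,0,0,0,0],[0.05,0,0,0,0,0],[0.0583,0,0,0,0,0],[0.0667,0,0,0,0,0]]
  ]
}}

```text
time_s: 14.77
position: [0.4738, -0.0169, 0.0516]
tcp_rot: [[-1.0, -0.0, 0.0], [-0.0, 1.0, -0.0], [-0.0, -0.0, -1.0]]
force: [3.6, 0.8, -2.0]
opening: 0.204
grasp_force: 30.0
```

To row units: 0.02 m is 0.0667, 0.0175 m is 0.0583.

Request:
{"api": "play_rows", "payload": {
  "motion": [
    [[0.0083,0,0,0,0,0],[0.0167,0,0,0,0,0],[0.025,0,0,0,0,0],[0.0333,0,0,0,0,0],[0.0417,0,0,0,0,0],[0.05,0,0,0,0,0],[0.0583,0,0,0,0,0],[0.0667,0,0,0,0,0]]
  ]
}}

```text
time_s: 15.43
position: [0.4538, -0.0169, 0.0516]
tcp_rot: [[-1.0, -0.0, 0.0], [-0.0, 1.0, -0.0], [-0.0, -0.0, -1.0]]
force: [4.4, 1.0, -0.8]
opening: 0.206
grasp_force: 30.0
```

To row units: 0.018 m is 0.06, 0.017 m is 0.0567.

Request:
{"api": "play_rows", "payload": {
  "motion": [
    [[0.0083,0,0,0,0,0],[0.0167,0,0,0,0,0],[0.025,0,0,0,0,0],[0.0333,0,0,0,0,0],[0.0417,0,0,0,0,0],[0.05,0,0,0,0,0],[0.0567,0,0,0,0,0],[0.06,0,0,0,0,0]]
  ]
}}

```text
time_s: 16.1
position: [0.4355, -0.0169, 0.0516]
tcp_rot: [[-1.0, 0.0, -0.001], [0.0, 1.0, 0.0], [0.001, 0.0, -1.0]]
force: [4.2, 0.3, -0.6]
opening: 0.206
grasp_force: 30.0
```

Request:
{"api": "play_rows", "payload": {
  "motion": [
    [[0.0067,0,0,0,0,0],[0.015,0,0,0,0,0],[0.0233,0,0,0,0,0],[0.03,0,0,0,0,0],[0.0367,0,0,0,0,0],[0.0417,0,0,0,0,0],[0.045,0,0,0,0,0],[0.0467,0,0,0,0,0]]
  ]
}}

```text
time_s: 16.77
position: [0.4218, -0.0169, 0.0516]
tcp_rot: [[-1.0, 0.0, -0.0], [0.0, 1.0, 0.0], [0.0, 0.0, -1.0]]
force: [4.4, 1.1, -0.9]
opening: 0.204
grasp_force: 30.0
```

```bash
python3 - <<'E'
from h import *
t=cap('top');s=cap('scene')
for n in ('top','scene'):
    for k in ('cap_left','tray_front'): print(n,k,[(np.round(r['at'],3).tolist(),round(r['confidence'],2)) for r in finder.recognise(n,k)[:3]])
a=cv2.resize(t['frame'][120:220,200:330],(400,308),interpolation=cv2.INTER_CUBIC);b=cv2.resize(s['frame'][140:240,220:350],(400,308),interpolation=cv2.INTER_CUBIC)
cv2.imwrite('pics/out.png',np.hstack([a,b])[:,:,::-1])
E
```

```text
top cap_left [([0.568, -0.035, 0.017], 0.2)]
top tray_front [([0.492, -0.018, 0.047], 0.61), ([0.567, -0.03, 0.016], 0.59)]
scene cap_left []
scene tray_front [([0.577, -0.049, 0.025], 0.73)]
```

View pics/out.png

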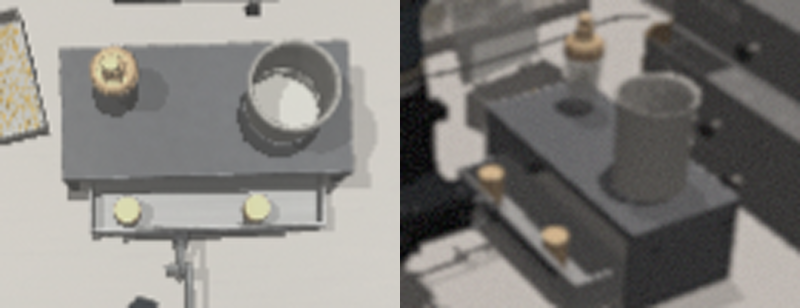

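Both overcaps stand upright in front of the deck (crop left (127,210), (257,208)), and the hook is still in the ring. Unhook now: ease forward, then go right.

To row units: -0.0095 m is -0.0317, -0.008 m is -0.0267.

Request:
{"api": "play_rows", "payload": {
  "motion": [
    [[-0.0067,0,0,0,0,0],[-0.0133,0,0,0,0,0],[-0.02,0,0,0,0,0],[-0.0267,0,0,0,0,0],[-0.0317,0,0,0,0,0],[-0.0317,0,0,0,0,0],[-0.0317,0,0,0,0,0]]
  ]
}}

```text
time_s: 17.65
position: [0.4313, -0.0168, 0.0515]
tcp_rot: [[-1.0, -0.0, -0.001], [-0.0, 1.0, 0.0], [0.001, 0.0, -1.0]]
force: [0.4, 0.1, -2.7]
opening: 0.204
grasp_force: 30.0
```

Request:
{"api": "play_rows", "payload": {
  "motion": [
    [[0,-0.01,0,0,0,0],[0,-0.02,0,0,0,0],[0,-0.03,0,0,0,0],[0,-0.04,0,0,0,0],[0,-0.05,0,0,0,0],[0,-0.06,0,0,0,0],[0,-0.07,0,0,0,0],[0,-0.08,0,0,0,0]]
  ]
}}

```text
time_s: 18.32
position: [0.4315, -0.0413, 0.0516]
tcp_rot: [[-1.0, 0.0, 0.0], [0.0, 1.0, -0.0], [-0.0, -0.0, -1.0]]
force: [-0.2, -0.3, -1.3]
opening: 0.205
grasp_force: 30.0
```

To row units: -0.036 m is -0.12, -0.032 m is -0.1067.

Request:
{"api": "play_rows", "payload": {
  "motion": [
    [[0,-0.0133,0,0,0,0],[0,-0.03,0,0,0,0],[0,-0.0467,0,0,0,0],[0,-0.0633,0,0,0,0],[0.01,-0.08,0,0,0,0],[0.0267,-0.0933,0,0,0,0],[0.0467,-0.1067,0,0,0,0],[0.0667,-0.12,0,0,0,0]]
  ]
}}

```text
time_s: 18.98
position: [0.4106, -0.0772, 0.0516]
tcp_rot: [[-1.0, 0.0, -0.001], [0.0, 1.0, 0.0], [0.001, 0.0, -1.0]]
force: [0.9, -0.6, -1.6]
opening: 0.205
grasp_force: 30.0
```

To row units: -0.153 m is -0.51, -0.15 m is -0.5.

Request:
{"api": "play_rows", "payload": {
  "motion": [
    [[0,-0.05,0,0,0,0],[0,-0.1333,0,0,0,0],[0,-0.2167,0,0,0,0],[0,-0.3,0,0,0,0],[0,-0.3833,0,0,0,0],[0,-0.4567,0,0,0,0],[0,-0.5,0,0,0,0],[0,-0.51,0,0,0,0]]
  ]
}}

```text
time_s: 19.65
position: [0.4117, -0.2325, 0.0516]
tcp_rot: [[-1.0, 0.003, 0.002], [0.003, 1.0, -0.002], [-0.002, -0.002, -1.0]]
force: [0.4, -0.1, -2.0]
opening: 0.205
grasp_force: 30.0
```

To row units: 0.0305 m is 0.1017, 0.03 m is 0.1.

Request:
{"api": "play_rows", "payload": {
  "motion": [
    [[0,0,0.02,0,0,0],[0,0,0.0433,0,0,0],[0,0,0.0667,0,0,0],[0,0,0.0833,0,0,0],[0,0,0.095,0,0,0],[0,0,0.1,0,0,0],[0,0,0.1017,0,0,0],[0,0,0.1017,0,0,0]]
  ]
}}

```text
time_s: 20.32
position: [0.4111, -0.2288, 0.0211]
tcp_rot: [[-1.0, -0.001, -0.001], [-0.001, 1.0, 0.001], [0.001, 0.001, -1.0]]
force: [0.1, 0.7, -0.7]
opening: 0.201
grasp_force: 30.0
```

Request:
{"api": "play_rows", "payload": {
  "motion": [
    [[0,0,0,0,0,0],[0,0,0,0,0,0]]
  ]
}}

```text
time_s: 20.48
position: [0.4113, -0.2294, 0.0211]
tcp_rot: [[-1.0, -0.001, -0.001], [-0.001, 1.0, 0.001], [0.001, 0.001, -1.0]]
force: [-0.9, 1.0, 0.2]
opening: 0.205
grasp_force: 30.0
```

Down, with the weight coming off. Open slowly and rise.

Request:
{"api": "play_rows", "payload": {
  "motion": [
    [[0,0,0,0,0,0],[0,0,0,0,0,0],[0,0,0,0,0,0],[0,0,0,0,0,0],[0,0,0,0,0,0]]
  ],
  "fingers": 0.04
}}

```text
time_s: 20.9
position: [0.4117, -0.2302, 0.0211]
tcp_rot: [[-1.0, 0.0, 0.0], [0.0, 1.0, -0.0], [-0.0, -0.0, -1.0]]
force: [-0.2, -0.2, 0.1]
opening: 0.438
grasp_force: 0.0
```

To row units: -0.18 m is -0.6, -0.17 m is -0.5667.

Request:
{"api": "play_rows", "payload": {
  "motion": [
    [[0,0,-0.0333,0,0,0],[0,0,-0.1,0,0,0],[0,0,-0.2,0,0,0],[0,0,-0.3,0,0,0],[0,0,-0.4,0,0,0],[0,0,-0.5,0,0,0],[0,0,-0.5667,0,0,0],[0,0,-0.6,0,0,0]]
  ]
}}

```text
time_s: 21.57
position: [0.4124, -0.2307, 0.2048]
tcp_rot: [[-1.0, -0.0, 0.004], [-0.0, 1.0, -0.004], [-0.004, -0.004, -1.0]]
force: [0.3, -0.7, -0.7]
opening: 0.459
grasp_force: 0.0
```

```bash
python3 - <<'E'
from h import *
t=cap('top');s=cap('scene');w=cap('wrist')
for n in ('top','scene','wrist'):
    for k in ('draw_hook','cap_left','tray_front'): print(n,k,[(np.round(r['at'],3).tolist(),round(r['confidence'],2)) for r in finder.recognise(n,k)[:3]])
print(bot.read_state()['time_s'],bot.read_state()['position'])
a=cv2.resize(t['frame'][120:270,200:400],(400,300),interpolation=cv2.INTER_CUBIC);b=cv2.resize(s['frame'][140:290,170:370],(400,300),interpolation=cv2.INTER_CUBIC)
cv2.imwrite('pics/end.png',np.hstack([a,b])[:,:,::-1])
E
```

```text
top draw_hook [([0.54, -0.405, 0.082], 0.15)]
top cap_left [([0.56, 0.037, 0.051], 0.42)]
top tray_front [([0.568, -0.03, 0.014], 0.92)]
scene draw_hook [([0.415, -0.232, 0.021], 0.68), ([0.568, -0.098, 0.024], 0.28)]
scene cap_left [([0.413, 0.394, 0.07], 0.39)]
scene tray_front [([0.566, -0.103, 0.022], 0.6), ([0.414, -0.235, 0.019], 0.49)]
wrist draw_hook [([0.421, -0.228, 0.029], 0.87)]
wrist cap_left [([0.558, 0.029, 0.034], 0.61)]
wrist tray_front [([0.589, 0.035, 0.017], 0.57)]
22.1667 [ 0.41132133 -0.22976445  0.20043226]
```

View pics/end.png

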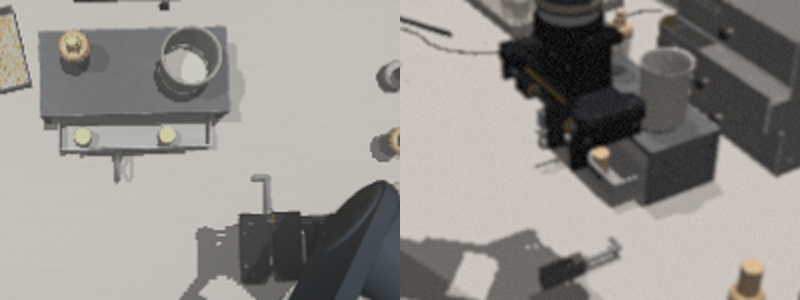

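The hook lies flat and clear (left crop (262,200)), the tray is out and the overcaps are upright. Handing in.

```bash
python3 -c "
from rig import bot
print(bot.hand_in())"
```

```text
the job is handed in; nothing more can be done
None
```

I caught the ring with the hook and drew the tray out about 98 mm, with both overcaps upright in front of the deck. The hook is flat on the table clear of stand and tray, and I handed the job in at about 22 s; no verdict came back.

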